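# Seat the calibration plate on its three-ball spring mount and gauge it

## Robot

A 7-joint arm with a two-finger parallel gripper is mounted at the origin on a cart in front of the work surface, level with it; the furniture and walls round the work are solid. World frame = base frame: x ahead of the robot, y to its left, z up, the work surface at z = 0. Lengths are in m, angles in rad, forces in N, time in s.
With the tool pointing down it reaches from about 0.4 to 0.9 m from the base axis. Payload 5.5 kg.
Tool frame: the origin (TCP) lies at the very end of the fingers, on their centre line; the grasp point (between the pads) lies 19 mm behind it (arm.grasp_offset is the distance from the TCP to the grasp point, in m); z points along the fingers, y is the line along which they close (so a half turn about z gives the same grasp; the last joint's range is limited). The gripper opens to 85 mm and grips with 20 to 120 N. Pads are 22 mm wide; open, the fingers measure 114 mm over their backs; the gripper's body (76 mm by 85 mm) begins 54 mm behind the grasp point. The pads swing forward as they close: fully open they stand 13 mm farther back than shut.
Start: joints at [1.537, 0.501, -0.427, 1.55, 0.221, 1.138, -0.21], TCP at [0.19, -0.622, 0.231] pointing down, gripper open.
Joint ranges: [-2.88, 2.88], [-0.31, 2.03], [-1.54, 1.56], [0.2, 2.42], [-1.41, 4.55], [0.19, 2.02], [-2.57, 2.57]. Speed limits (rad/s): [2.57, 2.57, 3.14, 3.14, 3.14, 3.14, 3.14].

## Interface

Orientations are given as a rotation vector (axis times angle).
In Python, from rig import arm, camera, camera_params gives the robot as it stands. The module is installed in compiled form; this text tells all that it offers.
- The arm moves only by the tool carry_out, never from a script. Its argument "steps" is a list of rows, each an object with "xyz": the shift along the tool's x, y, z as a fraction of full scale, a list of three; "delta_rot": the turn, a rotation vector about the tool's x, y, z as a fraction of full scale, a list of three; "grip": the opening, from 0 (shut) to 1 (fully open). A call has 1 to 20 rows; each row is the pose to reach, as a shift and turn from the pose commanded when the call began, along the tool's axes at that moment, turning the shorter way round; what a row does not reach only later rows make up. Full scale, the value 1, is 500 mm for a shift and pi rad for a turn. A row lasts 1/12 s, in which the tool goes at most 41.7 mm and 7.16 degrees, less where a joint would pass 70% of its speed; a pose out of reach is approached as far as the arm can. A call with a number of a shift or a turn outside -1 to 1 is refused whole. A call with a gripper value outside its range is refused whole. The fingers move at their own pace and stop on an object; "newtons" is the grip in N (left out, the last holds). Time passes only in rows, so rows that repeat a pose let the fingers close. It gives the time, the measured TCP pose, the force, the opening and the grip force at its end, in the units of the state.
- arm.get_obs(): the state, without advancing time (a new reading comes with each control period).
- camera(name): name is "scene" or "top" or "wrist"; returns the picture (400x640x3 uint8, red, green, blue); there is no depth.
- camera_params(name): a dict with "fov_y" (degrees; the focal length in pixels is half the picture's height over the tangent of half this angle, whatever the lens; pixels are square), "cx", "cy" (the principal point, pixels), "R" (3x3) and "t" (3): a world point X has camera coordinates R X + t; the wrist camera has in their place "hand_eye" (4x4, takes a point from camera to tool coordinates, whose origin is the TCP and whose axes are the flange's). Camera axes: x right, y down, z forward; pixel columns grow to the right and rows downward; lengths in m; the calibration is good to about 2 mm. A picture is of the moment at which its call begins: read the wrist's pose just before it. camera_params takes no time and is no camera call.
- arm.job_done(): hands the job in; it is judged then, once.
The state is a dict: "t": time; "joint_positions": joint angles; "joint_velocities": joint speeds; "joint_torque": joint torques, N m; "tcp_pos": TCP position; "eef_rot": TCP orientation; "force": force on the tool from outside, world axes, zero at the start; "moment": the same for the moment, N m; "gripper_width": finger opening in m; "finger_force": force on a finger pad.
Only numpy, scipy, OpenCV 4.12 (cv2) and the standard library are available. Lean on these libraries where they do the work, as an engineer would, in place of code of your own. Each camera call takes 0.05 s, during which the arm holds its last target. There are 200 camera calls.

## Task

Pick up the aluminium calibration plate by its black handle, set it, without dropping it, on the three-ball mount with its brass-ringed hole over the mount's brass well block, and press it down past the two spring rollers until they pull it fully home on the balls. Then take the blue-headed gauge pin from its grey block and push it upright through the plate's hole until it bottoms in the well, so that its red band has disappeared, and let go. Leave the bottle, tape, jar and pen beside the work where they are.

Things in the scene. Friction and masses are not known exactly. Their poses are not given: they have to be found in the camera images.
- mount: Fixed dark steel base, slab 204 (x) x 116 (y) x 12 mm, origin at the centre of its underside, z up. Three steel balls, 16 mm across, centres 32 mm up at (x, y) = (0, 40), (-40, -26), (40, -26) mm. Brass well block 30 x 30 mm at (-37, 30) mm, top at 38 mm. At both x ends a blue housing (x 79 to 101 mm either side, 44 mm wide, 71 mm high) holds a spring roller.
- seat (a point): Where the plate's origin lies when it is fully home: 36 to 36.5 mm above the middle of the mount's underside; axes as the mount's. The plate seats one way round only: its x and y axes along the mount's.
- roller_rear (a point): Centre of the steel spring roller at the mount's +x end (12 mm across, 26 mm wide along y). With no plate it stands at x = 64.5, z = 60.5 mm of the mount; it slides outward along x up to 9 mm, against 5 N plus 0.6 N per mm.
- roller_front (a point): The same at the mount's -x end. If the plate is not held level while it is pressed, one end may snap under its roller first and leave the plate crooked; pressing further on the handle brings the other end down too.
- plate: Loose aluminium plate, about 0.35 kg; slab 130 (x) x 100 (y) x 18 mm, from 7 to 25 mm above the origin, x ends bevelled 45 degrees above and below to a ridge at mid-thickness. Origin at its centre, level with the foot of six 8 mm steel dowels that form the three ball seats under it. Brass-ringed through hole, 17 mm wide, at (-37, 30) mm; white dotted tile at (34, 30) mm.
- plate_handle (a point): Middle of the top of the plate's upright black handle, 50 (x) x 18 (y) x 36 mm, 25 to 61 mm above the plate's origin: grip it across y. Lowered on the mount, the plate first stands on the rollers, origin about 17 mm above the seat; pressing on takes up to about 15 to 20 N; from 8 mm above the seat the rollers snap over the ridge and pull it down home.
- plate_hole (a point): Centre of the plate's brass-ringed hole at the plate's top face, 25 mm above the plate's origin.
- well_mouth (a point): Centre of the mouth of the blind well in the mount's brass block, 38 mm above the mount's underside. The well is 17 mm wide and 20 mm deep.
- well_floor (a point): Centre of the well's floor, 18 mm above the mount's underside.
- pin_block: Fixed grey plastic block 50 x 50 x 40 mm on a 60 mm square foot, origin at the centre of its underside. The gauge pin stands in its hole, 16 mm wide and 30 mm deep.
- gauge_pin: Loose steel pin, 0.09 kg, 118 mm long, upright in the block, its tip 10 mm above the bench; shank 14 mm across with a chamfered foot, round blue head 22 mm across from 92 to 118 mm above the tip, red band from 33 to 41 mm above the tip. Origin at the tip, z towards the head. Bottomed in the well, mid-head is 123 mm above the mount's underside; the seated plate's handle reaches 97.5 mm.
- pin_tip (a point): Centre of the pin's lower end.
- pin_head (a point): Middle of the pin's blue head, 105 mm above the tip.
- cleaner_bottle: White plastic bottle with a blue pointed cap, 52 mm across, 125 mm high, standing; a bystander. Origin at the centre of its base.
- green_tape: Roll of green tape, 72 mm across, 18 mm high, lying; a bystander. Origin at the centre of its underside.
- jar: Small jar with a black lid, 43 mm across, 46 mm high, standing; a bystander. Origin at the centre of its base.
- pen: Black marker pen with a red cap, 134 mm long (along its y), 13 mm thick; a bystander. Origin at the centre of its underside.

How it is judged:
On the way:
1. the plate sits fully home on the three balls, held by the rollers, the right way round (z of plate in the frame of mount between 0.0335 and 0.0385 m and horizontal distance between plate and mount below 0.003 m and horizontal distance between plate_hole and well_mouth below 0.004 m and angle between plate's own z axis and vertical below 0.03 rad), for 0.2 s.
At the end, for the whole second after the job is handed in: Plate home on the balls: origin 33.5 to 38.5 mm above the mount's underside, 3 mm from its middle, hole 4 mm from the well, level to 0.03 rad. Gauge pin tip within 2.5 mm of the well floor's height and 5 mm of its centre, upright to 0.12 rad. Both released and at rest (all of step 1 and distance between pin_tip and well_floor below 0.005 m and z of pin_tip in the frame of mount below 0.0205 m and angle between gauge_pin's own z axis and vertical below 0.12 rad and linear speed of each of plate, gauge_pin below 0.02 m/s); the robot touches nothing.
It fails at once if the plate is dropped on the mount (faster than 0.35 m/s just above the rollers) (horizontal distance between plate and mount below 0.02 m and z of plate in the frame of mount between 0.055 and 0.075 m and linear speed of plate above 0.35 m/s).
It fails at once if the cleaner bottle is moved more than 30 mm (distance of cleaner_bottle from where it was at the start of the episode above 0.03 m).
It fails at once if the green tape is moved more than 30 mm (distance of green_tape from where it was at the start of the episode above 0.03 m).
It fails at once if the jar is moved more than 30 mm (distance of jar from where it was at the start of the episode above 0.03 m).
It fails at once if the pen is moved more than 30 mm (distance of pen from where it was at the start of the episode above 0.03 m).
It also fails if it takes over 58 s, if anything falls off the work surface, if the arm or the gripper's body presses on something with over 40 N, if the wrist force passes 120 N, or if a joint passes its speed limit or range.

## Working session

There is one attempt and no reset: what is moved stays moved. The work goes in short steps, Python scripts to look and compute and a tool call to move; the robot and the scene stay as the last step left them, time stands still between calls to the robot, and variables do not carry over. Pictures are saved under pics/ and viewed, at most 10 in all, crops included, and the job is handed in when it is done.

Besides the shell and the picture viewer there is one more tool, called after "Emit:" as a command line: name --argument value ..., lists and objects as JSON in quotes. carry_out: Moves the arm, as the interface text tells. Its arguments: {"type":"object","properties":{"steps":{"type":"array","items":{"type":"object","properties":{"xyz":{"type":"array","items":{"type":"number","minimum":-1,"maximum":1}},"delta_rot":{"type":"array","items":{"type":"number","minimum":-1,"maximum":1}},"grip":{"type":"number"}}}},"newtons":{"type":"number"}},"required":["steps"]}

```bash
mkdir -p pics; python3 - <<'E'
from rig import arm,camera,camera_params
import cv2
o=arm.get_obs();print({k:o[k] for k in('t','tcp_pos','eef_rot','gripper_width','force')},arm.grasp_offset)
for n in('scene','top','wrist'):
    im=camera(n);cv2.imwrite(f'pics/{n}0.png',im[:,:,::-1]);print(n,camera_params(n))
E
```

```text
{'t': 0.0, 'tcp_pos': array([ 0.18985864, -0.6209294 ,  0.23024981]), 'eef_rot': array([-3.10513963e+00, -4.64282943e-01,  3.24662175e-04]), 'gripper_width': 0.08566878233074586, 'force': array([ 0.31725244, -0.10154353,  0.61643767])} 0.0187
scene {'fov_y': 45.20080493327126, 'cx': 319.7377300370741, 'cy': 206.56473311025343, 'R': array([[-0.79514272, -0.60638188,  0.00700508],
       [-0.29562011,  0.37750608, -0.87755223],
       [ 0.52948731, -0.69985011, -0.47942989]]), 't': array([0.37510678, 0.33574673, 0.5919535 ])}
top {'fov_y': 52.607371948083156, 'cx': 320.08889446343426, 'cy': 203.2608611174357, 'R': array([[ 0.02550451, -0.9996388 , -0.00847257],
       [-0.99561154, -0.02463657, -0.0902812 ],
       [ 0.09003986,  0.01073797, -0.99588027]]), 't': array([-0.21558497,  0.61858916,  0.93998389])}
wrist {'fov_y': 61.836939504853405, 'cx': 313.5996100714257, 'cy': 203.41115706646264, 'hand_eye': array([[ 2.61948313e-04, -9.64224764e-01, -2.65085902e-01,
         6.71557468e-02],
       [ 9.99999674e-01,  5.00104134e-05,  8.06255434e-04,
        -7.06666220e-04],
       [-7.64154400e-04, -2.65086026e-01,  9.64224463e-01,
        -1.42016665e-01],
       [ 0.00000000e+00,  0.00000000e+00,  0.00000000e+00,
         1.00000000e+00]])}
```

View pics/top0.png

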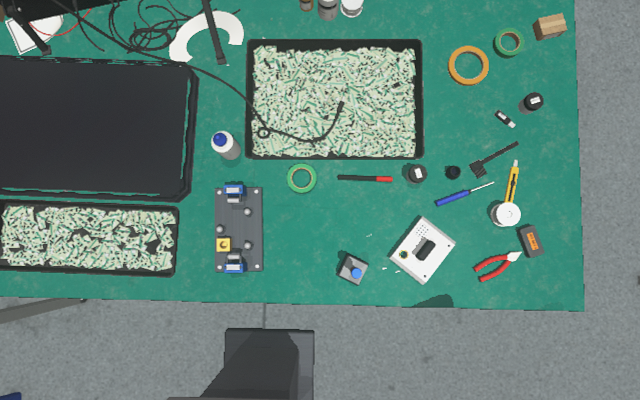

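View pics/scene0.png

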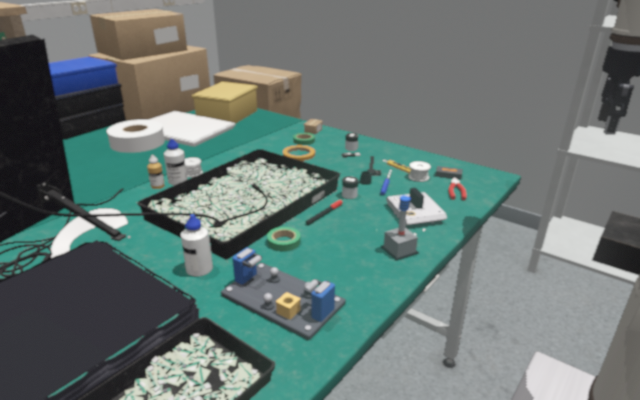

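The top view shows the mount at about (238,229) with its well block at (223,244), the plate at (421,250) and the pin head at (356,273). The bottle is at (225,145), the tape at (302,178), the pen at (365,178) and the jar at (416,173). I'll zoom in on the work.

```bash
python3 - <<'E'
import cv2,numpy as np
a=cv2.imread('pics/top0.png')
p=cv2.resize(a[210:290,385:460],None,fx=5,fy=5,interpolation=cv2.INTER_CUBIC)
m=cv2.resize(a[175:280,205:272],None,fx=5,fy=5,interpolation=cv2.INTER_CUBIC)
h=max(p.shape[0],m.shape[0]);c=np.zeros((h,p.shape[1]+m.shape[1],3),np.uint8)
c[:p.shape[0],:p.shape[1]]=p;c[:m.shape[0],p.shape[1]:]=m
cv2.imwrite('pics/z.png',c);print(c.shape)
E
```

```text
(525, 710, 3)
```

View pics/z.png

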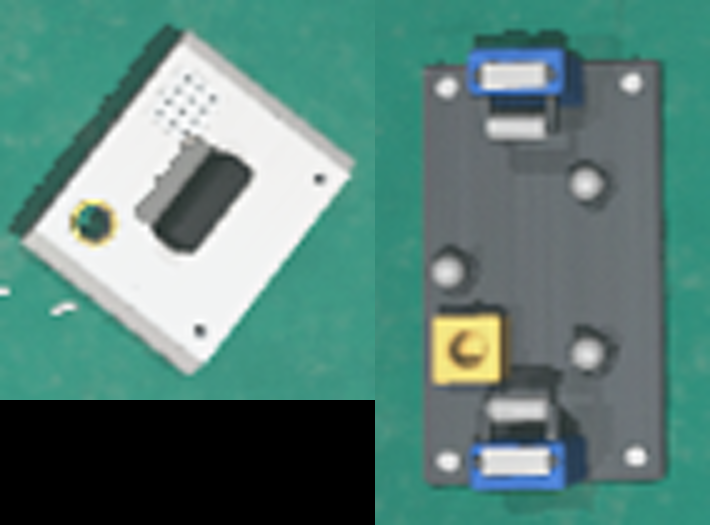

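The left part of the crop is the plate, with its hole at (92,220) and its tile at (187,105), so plate +x points up-right, at a yaw of about -40°. The right part is the mount, with its axes close to the world's and the well at (467,349).

```bash
cat > h.py <<'E'
import cv2,numpy as np
from scipy.spatial.transform import Rotation as Rn
from rig import arm,camera,camera_params
def shot(n,save=None):
    o=arm.get_obs();im=camera(n);p=camera_params(n);f=200/np.tan(np.radians(p['fov_y']/2))
    if n=='wrist':
        T=np.eye(4);T[:3,:3]=Rn.from_rotvec(o['eef_rot']).as_matrix();T[:3,3]=o['tcp_pos'];T=T@p['hand_eye'];W,c=T[:3,:3],T[:3,3]
    else: W=p['R'].T;c=-W@p['t']
    if save: cv2.imwrite(f'pics/{save}.png',im[:,:,::-1])
    def ray(u,v,z):
        d=W@np.array([(u-p['cx'])/f,(v-p['cy'])/f,1]);return (c+d*(z-c[2])/d[2])
    def proj(X):
        q=W.T@(np.asarray(X)-c);return q[:2]/q[2]*f+[p['cx'],p['cy']]
    return im,ray,proj,o
def blobs(mask,amin=20):
    n,l,s,c=cv2.connectedComponentsWithStats(mask.astype(np.uint8));return [(s[i],c[i],l==i) for i in range(1,n) if s[i][4]>=amin]
def toTool(o,target_xyz,yaw_dir=None):
    """shift in tool axes (fraction) from measured pose to target; target tool x axis"""
    M=Rn.from_rotvec(o['eef_rot']).as_matrix();print('tool axes x,y,z',M.T.round(4).tolist())
    print('xyz frac',(M.T@(np.array(target_xyz)-o['tcp_pos'])/.5).round(4))
    if yaw_dir is not None:
        x=np.array([np.cos(yaw_dir),np.sin(yaw_dir),0]);D=np.stack([x,np.cross([0,0,-1],x),[0,0,-1]],1)
        print('rot frac',(Rn.from_matrix(M.T@D).as_rotvec()/np.pi).round(4))
E
python3 - <<'E'
from h import *
im,ray,proj,o=shot('top')
hsv=cv2.cvtColor(im,cv2.COLOR_RGB2HSV);H,S,V=[hsv[...,i].astype(int) for i in range(3)]
def sub(m,u0,u1,v0,v1):
    k=np.zeros_like(m);k[v0:v1,u0:u1]=m[v0:v1,u0:u1];return k
for s,c,l in blobs(sub((V>190)&(S<30),385,460,210,290),200):
    r=cv2.minAreaRect(np.argwhere(l)[:,::-1].astype(np.float32));print('plate white',s,r)
    P=np.array([ray(*q,.025) for q in cv2.boxPoints(r)]);print(P.round(4).tolist(),'c',P.mean(0),[np.linalg.norm(P[i]-P[i-1]) for i in range(4)])
    e=[P[i]-P[i-1] for i in range(4)];print('yaws',[np.degrees(np.arctan2(a[1],a[0])).round(1) for a in e])
for s,c,l in blobs(sub((H>15)&(H<35)&(S>120)&(V>100),385,460,210,290),3): print('brass',s,c,ray(*c,.025))
for s,c,l in blobs(sub(V<75,415,440,235,265),30): print('handle',s,c,ray(*c,.061))
for s,c,l in blobs(sub((H>100)&(H<125)&(S>150)&(V>120),335,375,255,290),10): print('pinhead',s,c,ray(*c,.128))
for s,c,l in blobs(sub((H>15)&(H<35)&(S>100)&(V>150),205,272,175,280),20):print('well',s,c,ray(s[0]+s[2]/2-.5,s[1]+s[3]/2-.5,.038))
B=[((u-375)/5+205-.4,v/5+175-.4) for u,v in((447,87),(631,83),(448,461),(636,456))]
P=np.array([ray(*b,.013) for b in B]);print('bolts',P.round(4).tolist(),P.mean(0))
for d in(P[0]-P[2],P[1]-P[3]): print(np.degrees(np.arctan2(d[1],d[0])))
print(toTool(o,[P[0][0],0,0]))
E
```

```text
plate white [ 390  218   65   66 1819] ((422.5821228027344, 250.67291259765625), (43.10734176635742, 52.86555480957031), 38.04704284667969)
[[0.4977, -0.3668, 0.025], [0.5982, -0.4433, 0.025], [0.5372, -0.5237, 0.025], [0.4379, -0.447, 0.025]] c [ 0.51775187 -0.4451907   0.025     ] [np.float64(0.10001608512135804), np.float64(0.1262489020588414), np.float64(0.10086534330492726), np.float64(0.1254287483727933)]
yaws [np.float64(53.3), np.float64(-37.3), np.float64(-127.2), np.float64(142.3)]
handle [416 241  19  19 101] [423.91089109 248.88118812] [ 0.52229266 -0.43940944  0.061     ]
pinhead [351 268  10  10  77] [355.76623377 272.46753247] [ 0.47028525 -0.27989101  0.128     ]
well [217 238  13  14 153] [223.11111111 243.99346405] [0.52007046 0.02514577 0.038     ]
bolts [[0.6465, 0.0471, 0.013], [0.6507, -0.0426, 0.013], [0.4663, 0.0379, 0.013], [0.471, -0.0521, 0.013]] [ 0.55862742 -0.00242112  0.013     ]
2.9089267223861714
3.048048155073276
tool axes x,y,z [[0.9562, 0.2926, 0.0], [0.2926, -0.9562, -0.0015], [-0.0004, 0.0014, -1.0]]
xyz frac [ 1.2366 -0.9199  0.4624]
None
```

```bash
python3 - <<'E'
from h import *
toTool(arm.get_obs(),[.519,-.443,.15],np.radians(-37.5))
E
```

```text
tool axes x,y,z [[0.9563, 0.2925, 0.0], [0.2925, -0.9563, -0.0012], [-0.0003, 0.0012, -1.0]]
xyz frac [ 0.7335 -0.1481  0.1615]
rot frac [-4.000e-04  2.000e-04  3.028e-01]
```

Emit:
carry_out --steps '[{"xyz": [0.7335,-0.148,0.1615],"delta_rot": [0,0,0.3028],"grip": 1},{"xyz": [0.7335,-0.148,0.1615],"delta_rot": [0,0,0.3028],"grip": 1},{"xyz": [0.7335,-0.148,0.1615],"delta_rot": [0,0,0.3028],"grip": 1},{"xyz": [0.7335,-0.148,0.1615],"delta_rot": [0,0,0.3028],"grip": 1},{"xyz": [0.7335,-0.148,0.1615],"delta_rot": [0,0,0.3028],"grip": 1},{"xyz": [0.7335,-0.148,0.1615],"delta_rot": [0,0,0.3028],"grip": 1},{"xyz": [0.7335,-0.148,0.1615],"delta_rot": [0,0,0.3028],"grip": 1},{"xyz": [0.7335,-0.148,0.1615],"delta_rot": [0,0,0.3028],"grip": 1},{"xyz": [0.7335,-0.148,0.1615],"delta_rot": [0,0,0.3028],"grip": 1},{"xyz": [0.7335,-0.148,0.1615],"delta_rot": [0,0,0.3028],"grip": 1},{"xyz": [0.7335,-0.148,0.1615],"delta_rot": [0,0,0.3028],"grip": 1},{"xyz": [0.7335,-0.148,0.1615],"delta_rot": [0,0,0.3028],"grip": 1},{"xyz": [0.7335,-0.148,0.1615],"delta_rot": [0,0,0.3028],"grip": 1},{"xyz": [0.7335,-0.148,0.1615],"delta_rot": [0,0,0.3028],"grip": 1}]'

```text
t: 1.37
tcp_pos: [0.5171, -0.4458, 0.1508]
eef_rot: [2.972, -1.014, -0.001]
force: [-0.4, -0.8, 0.1]
gripper_width: 0.0853
finger_force: 0.0
```

```bash
python3 - <<'E'
from h import *
im,ray,proj,o=shot('wrist','w1');print(o['t'],o['tcp_pos'],o['eef_rot'])
E
```

```text
1.3667 [ 0.51710621 -0.44581428  0.15080904] [ 2.97180869e+00 -1.01424072e+00 -6.16565643e-04]
```

View pics/w1.png

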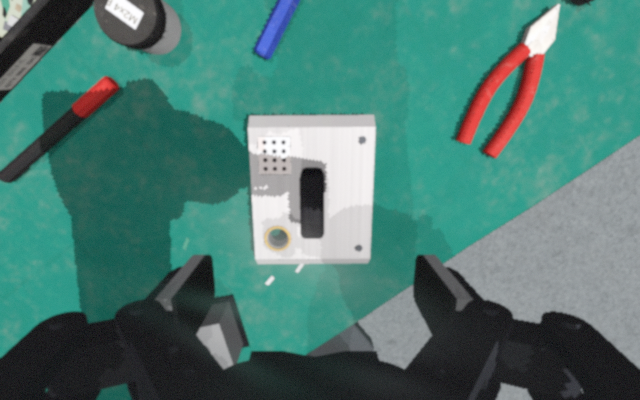

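The wrist view shows the plate upright in the picture, with the handle at about (312,203), the brass ring at (277,237) and the tile at (275,155).

```bash
python3 - <<'E'
from h import *
im,ray,proj,o=shot('wrist')
hsv=cv2.cvtColor(im,cv2.COLOR_RGB2HSV);H,S,V=[hsv[...,i].astype(int) for i in range(3)]
def sub(m,u0,u1,v0,v1):
    k=np.zeros_like(m);k[v0:v1,u0:u1]=m[v0:v1,u0:u1];return k
k=sub((S>60)&(H<40),255,298,218,256);pts=np.argwhere(k)[:,::-1].astype(np.float32);e=cv2.minEnclosingCircle(pts);hole=ray(*e[0],.025);print('hole',e,hole)
d=[c for s,c,l in blobs(sub(V<110,257,292,135,174),3)];print(len(d),np.round(d,1).tolist());d=np.array(d)
t=ray(*((d.max(0)+d.min(0))/2),.025);print('tile',t,np.linalg.norm(t-hole))
a=np.arctan2(*(t-hole)[1::-1]);R=lambda a:np.array([[np.cos(a),-np.sin(a)],[np.sin(a),np.cos(a)]])
print('yaw',np.degrees(a),'centre',hole[:2]-R(a)@[-.037,.03],t[:2]-R(a)@[.034,.03])
for s,c,l in blobs(sub(V<60,290,335,160,245),200):
    r=cv2.minAreaRect(np.argwhere(l)[:,::-1].astype(np.float32));print('handle',s,r,ray(*r[0],.061))
# side edges of the plate (left/right, top face is z .025 there)
w=(V>120)&(S<45)
L=[];Q=[]
for v in range(130,250,4):
    u=np.where(w[v,235:390])[0]
    if len(u): L.append((235+u[0],v));Q.append((235+u[-1],v))
for n,E in(('L',L),('R',Q)):
    vx,vy,x,y=cv2.fitLine(np.array(E,np.float32),cv2.DIST_HUBER,0,.01,.01).ravel();p,q=ray(x,y,.025),ray(x-60*vx/vy,y-60,.025);b=q-p
    n_=R(a)@[0,1];print(n,p,'yaw',np.degrees(np.arctan2(b[1],b[0])),'offset along plate y',p[:2]@n_)
print('centre.n',(hole[:2]-R(a)@[-.037,.03])@(R(a)@[0,1]))
E
```

```text
hole ((277.3888854980469, 238.4629669189453), 12.863875389099121) [ 0.50627597 -0.39780686  0.025     ]
6 [[265.0, 159.8], [274.5, 159.5], [283.7, 159.7], [265.5, 168.5], [274.5, 168.5], [283.8, 168.4]]
tile [ 0.55730999 -0.43649095  0.025     ] 0.06403850871935529
yaw -37.16234256816444 centre [ 0.51764001 -0.44406546] [ 0.51209221 -0.4398602 ]
handle [301 168  23  49 930] ((312.0, 192.0), (48.0, 22.0), 90.0) [ 0.52715904 -0.45155828  0.061     ]
L [ 0.5539338  -0.40849181  0.025     ] yaw -37.7930512834962 offset along plate y 0.00907962418214416
R [ 0.49249445 -0.48795861  0.025     ] yaw -37.370600158298096 offset along plate y -0.09136363537143215
centre.n -0.04119417905683247
```

Emit:
carry_out --steps '[{"xyz": [-0.001,-0.003,0.08],"delta_rot": [0,0,-0.0016],"grip": 1},{"xyz": [-0.001,-0.003,0.16],"delta_rot": [0,0,-0.0016],"grip": 1},{"xyz": [-0.001,-0.003,0.21],"delta_rot": [0,0,-0.0016],"grip": 1},{"xyz": [-0.001,-0.003,0.2376],"delta_rot": [0,0,-0.0016],"grip": 1},{"xyz": [-0.001,-0.003,0.2376],"delta_rot": [0,0,-0.0016],"grip": 1},{"xyz": [-0.001,-0.003,0.2376],"delta_rot": [0,0,-0.0016],"grip": 1},{"xyz": [-0.001,-0.003,0.2376],"delta_rot": [0,0,-0.0016],"grip": 0},{"xyz": [-0.001,-0.003,0.2376],"delta_rot": [0,0,-0.0016],"grip": 0},{"xyz": [-0.001,-0.003,0.2376],"delta_rot": [0,0,-0.0016],"grip": 0},{"xyz": [-0.001,-0.003,0.2376],"delta_rot": [0,0,-0.0016],"grip": 0},{"xyz": [-0.001,-0.003,0.2376],"delta_rot": [0,0,-0.0016],"grip": 0},{"xyz": [-0.001,-0.003,0.2376],"delta_rot": [0,0,-0.0016],"grip": 0},{"xyz": [-0.001,-0.003,0.2376],"delta_rot": [0,0,-0.0016],"grip": 0},{"xyz": [-0.001,-0.003,0.2376],"delta_rot": [0,0,-0.0016],"grip": 0}]' --newtons 100

```text
t: 2.63
tcp_pos: [0.5198, -0.4431, 0.033]
eef_rot: [2.976, -1.002, 0.002]
force: [-2.0, -0.8, 5.9]
gripper_width: 0.0164
finger_force: 98.0
```

Emit:
carry_out --steps '[{"xyz": [0,0,-0.07],"delta_rot": [0,0,0],"grip": 0},{"xyz": [0,0,-0.15],"delta_rot": [0,0,0],"grip": 0},{"xyz": [0,0,-0.23],"delta_rot": [0,0,0],"grip": 0},{"xyz": [0,0,-0.31],"delta_rot": [0,0,0],"grip": 0},{"xyz": [-0.05,-0.05,-0.36],"delta_rot": [0,0,-0.02],"grip": 0},{"xyz": [-0.1,-0.09,-0.41],"delta_rot": [0,0,-0.05],"grip": 0},{"xyz": [-0.15,-0.13,-0.434],"delta_rot": [0,0,-0.08],"grip": 0},{"xyz": [-0.2,-0.18,-0.434],"delta_rot": [0,0,-0.11],"grip": 0},{"xyz": [-0.25,-0.22,-0.434],"delta_rot": [0,0,-0.14],"grip": 0},{"xyz": [-0.3,-0.265,-0.434],"delta_rot": [0,0,-0.17],"grip": 0},{"xyz": [-0.36,-0.32,-0.434],"delta_rot": [0,0,-0.2],"grip": 0},{"xyz": [-0.42,-0.37,-0.434],"delta_rot": [0,0,-0.2233],"grip": 0},{"xyz": [-0.48,-0.42,-0.434],"delta_rot": [0,0,-0.2233],"grip": 0},{"xyz": [-0.54,-0.475,-0.434],"delta_rot": [0,0,-0.2233],"grip": 0},{"xyz": [-0.6,-0.53,-0.434],"delta_rot": [0,0,-0.2233],"grip": 0},{"xyz": [-0.65,-0.57,-0.434],"delta_rot": [0,0,-0.2233],"grip": 0},{"xyz": [-0.679,-0.597,-0.434],"delta_rot": [0,0,-0.2233],"grip": 0},{"xyz": [-0.679,-0.597,-0.434],"delta_rot": [0,0,-0.2233],"grip": 0},{"xyz": [-0.679,-0.597,-0.434],"delta_rot": [0,0,-0.2233],"grip": 0},{"xyz": [-0.679,-0.597,-0.434],"delta_rot": [0,0,-0.2233],"grip": 0}]'

```text
t: 4.3
tcp_pos: [0.4296, 0.0003, 0.2485]
eef_rot: [3.14, 0.081, -0.001]
force: [-0.7, -0.1, -3.5]
gripper_width: 0.0167
finger_force: 98.3
```

```bash
python3 - <<'E'
from h import *
im,ray,proj,o=shot('wrist','w2');print(o['t'],o['tcp_pos'],o['eef_rot'],o['force'],o['gripper_width'])
E
```

```text
4.3 [4.29576382e-01 2.65900278e-04 2.48493521e-01] [ 3.13996013e+00  8.13171468e-02 -7.56124449e-04] [-0.71715052 -0.13932099 -3.52507175] 0.0166830479197222
```

View pics/w2.png

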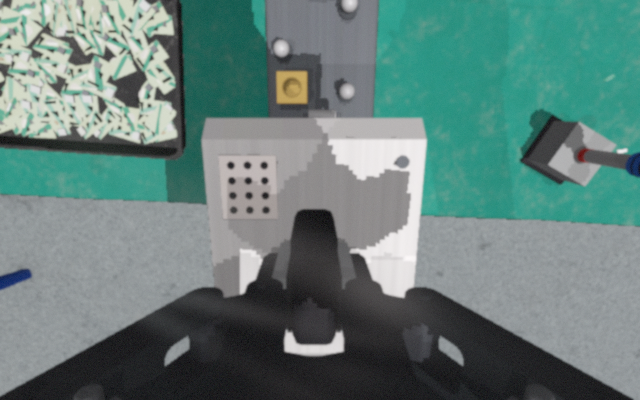

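The held plate fills the lower picture, with its tile at about (248,187). Ahead of it are the well block at (292,88) and two balls at (282,48) and (347,91).

```bash
python3 - <<'E'
from h import *
im,ray,proj,o=shot('wrist')
hsv=cv2.cvtColor(im,cv2.COLOR_RGB2HSV);H,S,V=[hsv[...,i].astype(int) for i in range(3)]
def sub(m,u0,u1,v0,v1):
    k=np.zeros_like(m);k[v0:v1,u0:u1]=m[v0:v1,u0:u1];return k
M=Rn.from_rotvec(o['eef_rot']).as_matrix();print('tool yaw',np.degrees(np.arctan2(M[1,0],M[0,0])),M[:,2])
for s,c,l in blobs(sub((H>10)&(H<35)&(S>100),265,320,60,112),100):
    r=cv2.minAreaRect(np.argwhere(l)[:,::-1].astype(np.float32));P=np.array([ray(*q,.038) for q in cv2.boxPoints(r)])
    print('well',s,r,P.mean(0),[np.linalg.norm(P[i]-P[i-1]).round(4) for i in range(4)])
g=cv2.cvtColor(im,cv2.COLOR_RGB2GRAY)
for n,(u,v) in dict(b1=(282,48),b3=(347,91)).items():
    for th in(120,140):
        for s,c,l in blobs(sub(g>th,u-14,u+14,v-14,v+14),40):
            e=cv2.minEnclosingCircle(np.argwhere(l)[:,::-1].astype(np.float32));print(n,th,s,c,e,ray(*e[0],.032),ray(*c,.034))
# slab edges z=.012: gray vs green (green S high)
L=[];R=[]
for v in range(4,52,3):
    u=np.where(S[v,240:400]<70)[0]
    if len(u):L.append((240+u[0],v));R.append((240+u[-1],v))
for n,E in(('L',L),('R',R)):
    vx,vy,x,y=cv2.fitLine(np.array(E,np.float32),cv2.DIST_HUBER,0,.01,.01).ravel();p,q=ray(x,y,.012),ray(x-vx/vy*40,y-40,.012);b=q-p;print(n,p,q,'yaw',np.degrees(np.arctan2(b[1],b[0])))
d=np.array([c for s,c,l in blobs(sub(g<90,222,275,157,217),10)]);print(len(d));c=(d.max(0)+d.min(0))/2
zt=o['tcp_pos'][2]-.033+.025
t=ray(*c,zt);print('tile',c,t,'in tool',M.T@(t-o['tcp_pos']))
k=d[np.argsort(d[:,0])];a,b=[k[i:i+4].mean(0) for i in(0,8)];p,q=ray(*a,zt),ray(*b,zt);e=p-q;print('plate yaw',np.degrees(np.arctan2(e[1],e[0]))-90)
# pin foot: white/grey block, head blue
for s,c,l in blobs(sub((H>100)&(H<125)&(S>150)&(V>60),600,640,140,185),10):print('head',s,c)
E
```

```text
tool yaw 2.8955737367986143 [-5.30823436e-04 -3.15764250e-04 -9.99999809e-01]
well [ 276   71   31   33 1013] ((291.0, 87.0), (32.0, 30.0), 90.0) [0.51888513 0.02734657 0.038     ] [np.float64(0.0303), np.float64(0.0296), np.float64(0.0303), np.float64(0.0303)]
b1 120 [268  34  28  23 349] [281.3495702   43.50429799] ((281.7474060058594, 41.179931640625), 15.07267951965332) [0.56155281 0.0382219  0.032     ] [0.55909078 0.03836683 0.034     ]
b1 140 [273  40  15  16 191] [280.44502618  47.7382199 ] ((280.4541320800781, 47.83945083618164), 7.990509510040283) [0.55547591 0.03934296 0.032     ] [0.55523851 0.03915723 0.034     ]
b3 120 [340  77  21  28 415] [351.75903614  90.31325301] ((353.0, 90.5), 15.207006454467773) [ 0.51928803 -0.03543774  0.032     ] [ 0.51927672 -0.03394711  0.034     ]
b3 140 [341  84  13  15 157] [347.05095541  90.92993631] ((346.9285583496094, 90.92857360839844), 7.231682777404785) [ 0.51856013 -0.02929161  0.032     ] [ 0.51844283 -0.02922957  0.034     ]
L [0.57587714 0.05688873 0.012     ] [0.61206834 0.05847368 0.012     ] yaw 2.5076114818931154
R [ 0.57969044 -0.05611118  0.012     ] [ 0.61598918 -0.05424104  0.012     ] yaw 2.9493205384246246
12
tile [248.05740741 187.28373016] [0.46157438 0.03224501 0.24049628] in tool [ 0.033459   -0.03074083  0.00797286]
plate yaw 2.862453944106477
head [626 153  14  23 217] [633.36866359 163.95852535]
```

Emit:
carry_out --steps '[{"xyz": [0.06,0.004,0],"delta_rot": [0,0,0],"grip": 0},{"xyz": [0.13,0.008,0],"delta_rot": [0,0,0],"grip": 0},{"xyz": [0.2,0.012,0],"delta_rot": [0,0,0],"grip": 0},{"xyz": [0.256,0.0168,0],"delta_rot": [0,0,0],"grip": 0},{"xyz": [0.256,0.0168,0.05],"delta_rot": [0,0,0],"grip": 0},{"xyz": [0.256,0.0168,0.1],"delta_rot": [0,0,0],"grip": 0},{"xyz": [0.256,0.0168,0.15],"delta_rot": [0,0,0],"grip": 0},{"xyz": [0.256,0.0168,0.2],"delta_rot": [0,0,0],"grip": 0},{"xyz": [0.256,0.0168,0.24],"delta_rot": [0,0,0],"grip": 0},{"xyz": [0.256,0.0168,0.267],"delta_rot": [0,0,0],"grip": 0},{"xyz": [0.256,0.0168,0.267],"delta_rot": [0,0,0],"grip": 0},{"xyz": [0.256,0.0168,0.267],"delta_rot": [0,0,0],"grip": 0},{"xyz": [0.256,0.0168,0.267],"delta_rot": [0,0,0],"grip": 0}]'

```text
t: 5.48
tcp_pos: [0.5592, -0.001, 0.1163]
eef_rot: [-3.141, -0.081, -0.003]
force: [-0.2, -0.1, -3.0]
gripper_width: 0.0164
finger_force: 98.3
```

```bash
python3 - <<'E'
from h import *
o=arm.get_obs();M=Rn.from_rotvec(o['eef_rot']).as_matrix();print(o['t'],o['tcp_pos'],o['eef_rot'],o['force'],'yaw',np.degrees(np.arctan2(M[1,0],M[0,0])),M[:,2])
toTool(o,[.5579,-.0016,.083])
E
```

```text
5.4833 [ 0.55922296 -0.00095804  0.11632315] [-3.14050469e+00 -8.07089131e-02 -2.85210726e-03] [-0.21462294 -0.13541133 -3.04121084] yaw 2.9442797584606124 [ 1.81385826e-03  9.63890227e-05 -9.99998350e-01]
tool axes x,y,z [[0.9987, 0.0514, 0.0018], [0.0514, -0.9987, -0.0], [0.0018, 0.0001, -1.0]]
xyz frac [-0.0028  0.0011  0.0666]
```

Emit:
carry_out --steps '[{"xyz": [-0.0028,0.0011,0.015],"delta_rot": [0,0,0],"grip": 0},{"xyz": [-0.0028,0.0011,0.03],"delta_rot": [0,0,0],"grip": 0},{"xyz": [-0.0028,0.0011,0.04],"delta_rot": [0,0,0],"grip": 0},{"xyz": [-0.0028,0.0011,0.05],"delta_rot": [0,0,0],"grip": 0},{"xyz": [-0.0028,0.0011,0.058],"delta_rot": [0,0,0],"grip": 0},{"xyz": [-0.0028,0.0011,0.064],"delta_rot": [0,0,0],"grip": 0},{"xyz": [-0.0028,0.0011,0.07],"delta_rot": [0,0,0],"grip": 0},{"xyz": [-0.0028,0.0011,0.07],"delta_rot": [0,0,0],"grip": 0}]'

```text
t: 6.15
tcp_pos: [0.5595, -0.0009, 0.0824]
eef_rot: [3.14, 0.082, 0.008]
force: [-0.6, 0.1, 10.0]
gripper_width: 0.0165
finger_force: 100.6
```

Emit:
carry_out --steps '[{"xyz": [0,0,0.006],"delta_rot": [0,0,0],"grip": 0},{"xyz": [0,0,0.012],"delta_rot": [0,0,0],"grip": 0},{"xyz": [0,0,0.018],"delta_rot": [0,0,0],"grip": 0},{"xyz": [0,0,0.024],"delta_rot": [0,0,0],"grip": 0},{"xyz": [0,0,0.028],"delta_rot": [0,0,0],"grip": 0},{"xyz": [0,0,0.028],"delta_rot": [0,0,0],"grip": 0},{"xyz": [0,0,0.028],"delta_rot": [0,0,0],"grip": 0}]'

```text
t: 6.73
tcp_pos: [0.5585, -0.001, 0.0686]
eef_rot: [3.14, 0.082, 0.005]
force: [-3.8, 0.3, 18.7]
gripper_width: 0.0164
finger_force: 101.9
```

Emit:
carry_out --steps '[{"xyz": [0,0,0],"delta_rot": [0,0,0],"grip": 1},{"xyz": [0,0,0],"delta_rot": [0,0,0],"grip": 1},{"xyz": [0,0,0],"delta_rot": [0,0,0],"grip": 1},{"xyz": [0,0,0],"delta_rot": [0,0,0],"grip": 1},{"xyz": [0,0,0],"delta_rot": [0,0,0],"grip": 1},{"xyz": [0,0,0],"delta_rot": [0,0,0],"grip": 1},{"xyz": [0,0,-0.05],"delta_rot": [0,0,0],"grip": 1},{"xyz": [0,0,-0.12],"delta_rot": [0,0,0],"grip": 1},{"xyz": [0,0,-0.2],"delta_rot": [0,0,0],"grip": 1},{"xyz": [0,0,-0.26],"delta_rot": [0,0,0],"grip": 1},{"xyz": [0,0,-0.26],"delta_rot": [0,0,0],"grip": 1},{"xyz": [0,0,-0.26],"delta_rot": [0,0,0],"grip": 1}]'

```text
t: 7.73
tcp_pos: [0.5583, -0.0014, 0.1984]
eef_rot: [3.14, 0.081, 0.007]
force: [0.1, -0.0, -1.2]
gripper_width: 0.0857
finger_force: 0.0
```

```bash
python3 - <<'E'
from h import *
im,ray,proj,o=shot('wrist','w3');print(o['t'],o['tcp_pos'],o['eef_rot'],o['force'],o['gripper_width'])
i2,_,_,_=shot('scene');c=cv2.resize(i2[220:350,200:380],None,fx=3,fy=3,interpolation=cv2.INTER_CUBIC)
out=np.zeros((400+195,640,3),np.uint8);out[:400]=im;out[400:,:270]=cv2.resize(c,(270,195));cv2.imwrite('pics/c3.png',out[:,:,::-1])
E
```

```text
7.7333 [ 0.55825295 -0.00135936  0.1983776 ] [3.13967359 0.0814759  0.00707907] [ 0.09776067 -0.04671198 -1.20043219] 0.08570303672808265
```

View pics/c3.png

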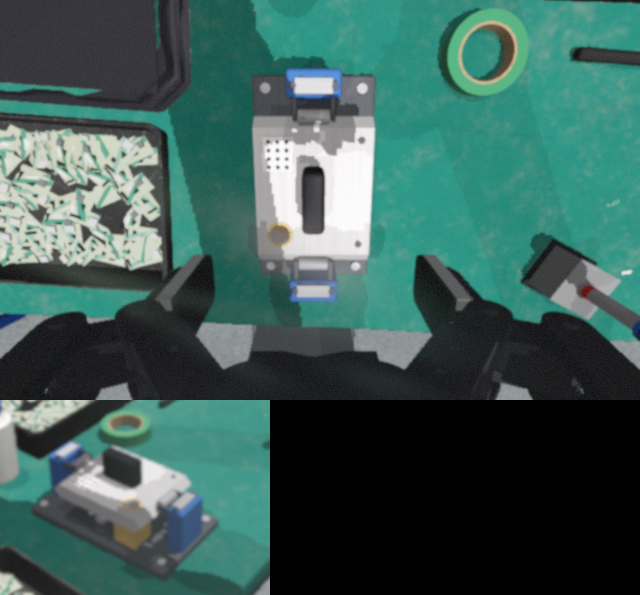

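The plate lies between both rollers, with the ring at (280,235), brass visible through the hole and the tile at (278,155). I'll check its height by scale and measure the hole position.

```bash
python3 - <<'E'
from h import *
im,ray,proj,o=shot('wrist');z=.0613
hsv=cv2.cvtColor(im,cv2.COLOR_RGB2HSV);H,S,V=[hsv[...,i].astype(int) for i in range(3)];g=cv2.cvtColor(im,cv2.COLOR_RGB2GRAY)
def sub(m,u0,u1,v0,v1):
    k=np.zeros_like(m);k[v0:v1,u0:u1]=m[v0:v1,u0:u1];return k
k=sub((S>60)&(H<40),262,300,218,252);e=cv2.minEnclosingCircle(np.argwhere(k)[:,::-1].astype(np.float32));h=ray(*e[0],z);print('hole',e,h)
d=np.array([c for s,c,l in blobs(sub(g<110,262,293,136,174),3)]);print(len(d));t=ray(*((d.max(0)+d.min(0))/2),z);print('tile',t,np.linalg.norm(t-h))
a=np.arctan2(*(t-h)[1::-1]);R=np.array([[np.cos(a),-np.sin(a)],[np.sin(a),np.cos(a)]]);print('yaw',np.degrees(a),h[:2]-R@[-.037,.03])
for c0 in((362,140),(358,244)):
    for s,c,l in blobs(sub(g<110,c0[0]-7,c0[0]+7,c0[1]-7,c0[1]+7),4):print('dot',c,ray(*c,z),R.T@(ray(*c,z)-h)[:2])
bl=[(s,c) for s,c,l in blobs((H>100)&(H<125)&(S>150)&(V>80),20)]
print([(s.tolist(),c.round(1).tolist()) for s,c in bl])
im,ray,proj,o=shot('top')
hsv=cv2.cvtColor(im,cv2.COLOR_RGB2HSV);H,S,V=[hsv[...,i].astype(int) for i in range(3)]
for s,c,l in blobs(sub((H>100)&(H<125)&(S>150)&(V>120),335,375,255,290),10): print('pinhead top',s,c,ray(s[0]+s[2]/2-.5,s[1]+s[3]/2-.5,.128))
E
```

```text
hole ((278.8243103027344, 231.5270233154297), 12.661410331726074) [0.51985076 0.02741344 0.0613    ]
3
tile [0.60071269 0.03154709 0.0613    ] 0.08096751152103313
yaw 2.926402116572031 [ 0.55833411 -0.00065847]
[([285, 63, 58, 33, 474], [309.0, 76.6]), ([0, 313, 23, 13, 166], [7.9, 317.0]), ([636, 323, 4, 14, 36], [638.0, 329.4])]
pinhead top [351 268  10  10  77] [355.76623377 272.46753247] [ 0.47020301 -0.27933226  0.128     ]
```

Emit:
carry_out --steps '[{"xyz": [0,0,-0.063],"delta_rot": [0,0,0],"grip": 1},{"xyz": [-0.204,0.546,-0.063],"delta_rot": [0,0,0],"grip": 1},{"xyz": [-0.204,0.546,-0.063],"delta_rot": [0,0,0],"grip": 1},{"xyz": [-0.204,0.546,-0.063],"delta_rot": [0,0,0],"grip": 1},{"xyz": [-0.204,0.546,-0.063],"delta_rot": [0,0,0],"grip": 1},{"xyz": [-0.204,0.546,-0.063],"delta_rot": [0,0,0],"grip": 1},{"xyz": [-0.204,0.546,-0.063],"delta_rot": [0,0,0],"grip": 1},{"xyz": [-0.204,0.546,-0.063],"delta_rot": [0,0,0],"grip": 1},{"xyz": [-0.204,0.546,-0.063],"delta_rot": [0,0,0],"grip": 1},{"xyz": [-0.204,0.546,-0.063],"delta_rot": [0,0,0],"grip": 1},{"xyz": [-0.204,0.546,-0.063],"delta_rot": [0,0,0],"grip": 1},{"xyz": [-0.204,0.546,-0.063],"delta_rot": [0,0,0],"grip": 1}]'

```text
t: 8.93
tcp_pos: [0.4694, -0.2773, 0.227]
eef_rot: [-3.139, -0.086, 0.001]
force: [0.5, 0.9, 0.4]
gripper_width: 0.0855
finger_force: 0.0
```

```bash
python3 - <<'E'
from h import *
im,ray,proj,o=shot('wrist','w4');print(o['t'],o['tcp_pos'],o['eef_rot'])
hsv=cv2.cvtColor(im,cv2.COLOR_RGB2HSV);H,S,V=[hsv[...,i].astype(int) for i in range(3)]
for s,c,l in blobs((H>100)&(H<125)&(S>130)&(V>50),100):
    e=cv2.minEnclosingCircle(np.argwhere(l)[:,::-1].astype(np.float32));print(s,c,e,ray(*c,.128))
print(proj([.4702,-.2793,.128]),proj([.4702,-.2793,.102]))
E
```

```text
8.9333 [ 0.46944985 -0.27733499  0.22702038] [-3.13870235e+00 -8.56652028e-02  1.07342599e-03]
[ 526    0   90   32 1192] [563.2533557   13.14765101] ((570.5, 13.0), 46.360103607177734) [ 0.60642738 -0.43081782  0.128     ]
[   0  155   80   29 1048] [ 43.83587786 170.48282443] ((38.75949478149414, 172.0), 40.29027557373047) [ 0.48415773 -0.0788197   0.128     ]
[302 187  29  33 687] [315.76564774 204.0014556 ] ((316.0, 203.27420043945312), 16.304981231689453) [ 0.46974409 -0.2782511   0.128     ]
[317.19898792 203.4897539 ] [316.89543494 195.1018492 ]
```

View pics/w4.png

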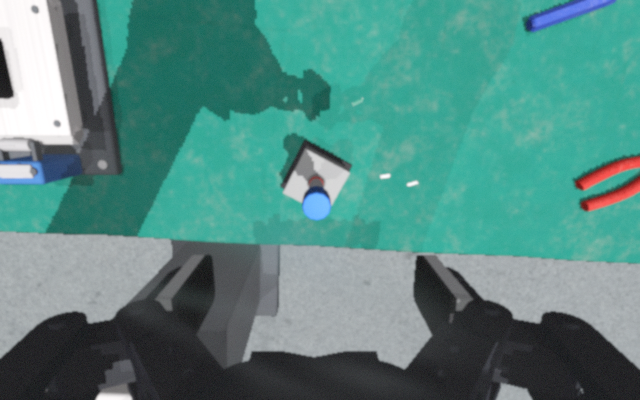

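The pin head disc is centred at about (316,205), almost exactly under the TCP, so I'll go straight down and grip it.

Emit:
carry_out --steps '[{"xyz": [0,0.0024,0.07],"delta_rot": [0,0,0],"grip": 1},{"xyz": [0,0.0024,0.15],"delta_rot": [0,0,0],"grip": 1},{"xyz": [0,0.0024,0.21],"delta_rot": [0,0,0],"grip": 1},{"xyz": [0,0.0024,0.258],"delta_rot": [0,0,0],"grip": 1},{"xyz": [0,0.0024,0.258],"delta_rot": [0,0,0],"grip": 1},{"xyz": [0,0.0024,0.258],"delta_rot": [0,0,0],"grip": 1},{"xyz": [0,0.0024,0.258],"delta_rot": [0,0,0],"grip": 0},{"xyz": [0,0.0024,0.258],"delta_rot": [0,0,0],"grip": 0},{"xyz": [0,0.0024,0.258],"delta_rot": [0,0,0],"grip": 0},{"xyz": [0,0.0024,0.258],"delta_rot": [0,0,0],"grip": 0},{"xyz": [0,0.0024,0.258],"delta_rot": [0,0,0],"grip": 0},{"xyz": [0,0.0024,0.258],"delta_rot": [0,0,0],"grip": 0},{"xyz": [0,0.0024,0.258],"delta_rot": [0,0,0],"grip": 0},{"xyz": [0,0.0024,0.258],"delta_rot": [0,0,0],"grip": 0}]' --newtons 60

```text
t: 10.15
tcp_pos: [0.4699, -0.2806, 0.0998]
eef_rot: [3.14, 0.082, 0.002]
force: [-0.2, 0.3, 5.1]
gripper_width: 0.0201
finger_force: 58.5
```

Emit:
carry_out --steps '[{"xyz": [0,0,-0.06],"delta_rot": [0,0,0],"grip": 0},{"xyz": [0,0,-0.12],"delta_rot": [0,0,0],"grip": 0},{"xyz": [0,0,-0.2],"delta_rot": [0,0,0],"grip": 0},{"xyz": [0,0,-0.26],"delta_rot": [0,0,0],"grip": 0},{"xyz": [0.015,-0.07,-0.26],"delta_rot": [0,0,0],"grip": 0},{"xyz": [0.03,-0.14,-0.26],"delta_rot": [0,0,0],"grip": 0},{"xyz": [0.046,-0.21,-0.26],"delta_rot": [0,0,0],"grip": 0},{"xyz": [0.061,-0.28,-0.26],"delta_rot": [0,0,0],"grip": 0},{"xyz": [0.076,-0.35,-0.26],"delta_rot": [0,0,0],"grip": 0},{"xyz": [0.091,-0.42,-0.26],"delta_rot": [0,0,0],"grip": 0},{"xyz": [0.107,-0.49,-0.26],"delta_rot": [0,0,0],"grip": 0},{"xyz": [0.122,-0.56,-0.26],"delta_rot": [0,0,0],"grip": 0},{"xyz": [0.1325,-0.6096,-0.26],"delta_rot": [0,0,0],"grip": 0},{"xyz": [0.1325,-0.6096,-0.26],"delta_rot": [0,0,0],"grip": 0},{"xyz": [0.1325,-0.6096,-0.26],"delta_rot": [0,0,0],"grip": 0},{"xyz": [0.1325,-0.6096,-0.26],"delta_rot": [0,0,0],"grip": 0},{"xyz": [0.1325,-0.6096,-0.26],"delta_rot": [0,0,0],"grip": 0}]'

```text
t: 11.57
tcp_pos: [0.5192, 0.0255, 0.2285]
eef_rot: [3.14, 0.078, -0.001]
force: [-0.5, -0.7, -1.5]
gripper_width: 0.02
finger_force: 59.4
```

```bash
python3 - <<'E'
from h import *
im,ray,proj,o=shot('wrist');print(o['t'],o['tcp_pos'],o['eef_rot'],o['gripper_width'])
i2,r2,p2,_=shot('scene','s5');tcp=o['tcp_pos']
print('scene proj tip',p2(tcp-[0,0,.0898]),'hole',p2([.5196,.0272,.0613]),'wrist hole',proj([.5196,.0272,.0613]))
c=p2(tcp-[0,0,.0898]).astype(int);q=cv2.resize(i2[c[1]-50:c[1]+50,c[0]-80:c[0]+80],(640,400),interpolation=cv2.INTER_CUBIC);print('crop org',c-[80,50])
cv2.imwrite('pics/c5.png',np.hstack([im[:,:,::-1][80:400,120:520],q[:320,100:500,::-1]]))
E
```

```text
11.5667 [0.51922119 0.02552016 0.22854631] [ 3.13967662e+00  7.80546580e-02 -9.32813817e-04] 0.020024530549785393
scene proj tip [287.65497831 249.62609334] hole [287.97888954 287.91785977] wrist hole [312.161269   184.50313885]
crop org [207 199]
```

View pics/c5.png

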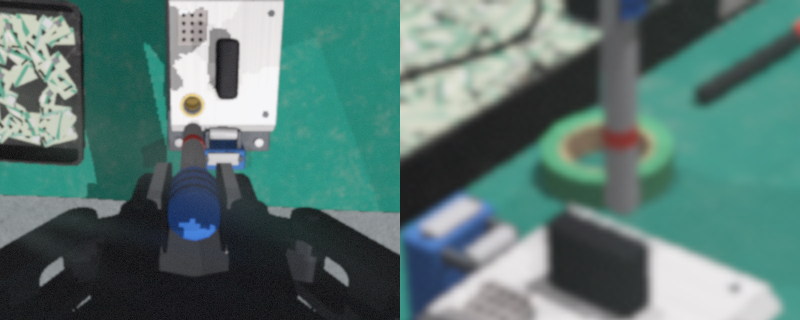

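The left part is the wrist crop, with the ring at full-frame (312,183), predicted (312,184.5), and the pin tip at about (312,208). In the scene crop the tip is at u≈287.5, predicted 287.7. I'll refine the ring and tip.

```bash
python3 - <<'E'
from h import *
im,ray,proj,o=shot('wrist');tcp=o['tcp_pos'];M=Rn.from_rotvec(o['eef_rot']).as_matrix()
hsv=cv2.cvtColor(im,cv2.COLOR_RGB2HSV);H,S,V=[hsv[...,i].astype(int) for i in range(3)]
k=np.zeros(H.shape,bool);k[165:203,292:332]=((S>70)&(H>8)&(H<40))[165:203,292:332]
b=max(blobs(k,10),key=lambda b:b[0][4]);e=cv2.minEnclosingCircle(np.argwhere(b[2])[:,::-1].astype(np.float32));print(b[0],e,ray(*e[0],.0613))
k=np.zeros(H.shape,bool);k[205:235,290:335]=((S>120)&((H<8)|(H>172)))[205:235,290:335]
for s,c,l in blobs(k,8):
    print('band',s,c);vm=np.arange(s[1],s[1]+s[3]);print('proj band centre (37mm above tip)',proj(tcp+M@[0,0,.0898-.037]),'tip',proj(tcp+M@[0,0,.0898]))
g=cv2.cvtColor(im,cv2.COLOR_RGB2GRAY);print(g[196:222,312].tolist());print(g[212,296:330].tolist())
toTool(o,[.5196,.0272,.2285])
E
```

```text
[301 174  23  22 306] ((311.8863525390625, 185.0), 11.292250633239746) [0.51923477 0.02755341 0.0613    ]
band [304 215  20   9  64] [313.78125  217.734375]
proj band centre (37mm above tip) [314.51696477 224.48820765] tip [314.33174967 207.80751921]
[219, 231, 240, 240, 231, 216, 186, 130, 91, 79, 81, 82, 82, 80, 78, 81, 83, 80, 70, 61, 55, 62, 77, 84, 86, 84]
[138, 136, 137, 135, 132, 130, 121, 100, 86, 83, 81, 80, 82, 81, 83, 79, 83, 83, 81, 82, 81, 80, 80, 74, 80, 77, 84, 84, 70, 82, 99, 110, 110, 128]
tool axes x,y,z [[0.9988, 0.0493, -0.0004], [0.0493, -0.9988, 0.0006], [-0.0003, -0.0006, -1.0]]
xyz frac [ 0.0007 -0.0032  0.0003]
```

```bash
python3 - <<'E'
from h import *
im,ray,proj,o=shot('wrist');tcp=o['tcp_pos'];M=Rn.from_rotvec(o['eef_rot']).as_matrix()
P=lambda x,z:proj(tcp+M@[x,0,.0898-z]).round(1)
for dx in(0,-.001,-.002,-.003):print(dx,'r7,z2',P(.007+dx,.002),'r5,z0',P(.005+dx,0),'band lo/hi front',P(.007+dx,.033),P(.007+dx,.041))
for u in(312,314,316):print(im[198:226,u].tolist())
E
```

```text
0 r7,z2 [314.3 199.1] r5,z0 [314.3 201.1] band lo/hi front [314.5 211.7] [314.6 215.6]
-0.001 r7,z2 [314.3 200.5] r5,z0 [314.3 202.5] band lo/hi front [314.5 213.3] [314.6 217.2]
-0.002 r7,z2 [314.3 201.8] r5,z0 [314.3 203.8] band lo/hi front [314.5 214.8] [314.5 218.8]
-0.003 r7,z2 [314.3 203.2] r5,z0 [314.3 205.1] band lo/hi front [314.5 216.3] [314.5 220.3]
[[243, 239, 233], [241, 239, 238], [233, 231, 231], [218, 216, 215], [188, 185, 185], [135, 132, 134], [90, 90, 91], [84, 80, 82], [84, 82, 84], [82, 83, 84], [83, 84, 84], [84, 82, 85], [84, 82, 83], [83, 79, 83], [81, 79, 79], [87, 73, 75], [98, 57, 59], [102, 37, 36], [104, 29, 30], [104, 40, 40], [105, 64, 66], [92, 76, 77], [84, 84, 84], [85, 84, 85], [86, 87, 87], [85, 86, 87], [86, 85, 86], [88, 86, 86]]
[[242, 238, 233], [240, 239, 238], [233, 231, 231], [222, 220, 219], [197, 195, 195], [147, 144, 146], [94, 93, 94], [87, 86, 86], [85, 84, 85], [80, 79, 79], [82, 79, 81], [82, 79, 82], [81, 80, 83], [80, 82, 83], [84, 79, 82], [90, 75, 77], [97, 58, 59], [100, 35, 31], [106, 30, 32], [108, 41, 40], [108, 59, 60], [96, 77, 79], [87, 84, 84], [86, 85, 88], [87, 86, 87], [85, 84, 86], [81, 82, 82], [86, 85, 88]]
[[244, 240, 239], [242, 239, 238], [235, 232, 232], [227, 225, 224], [210, 207, 207], [174, 172, 172], [121, 119, 118], [89, 86, 87], [83, 82, 83], [82, 82, 81], [79, 78, 79], [82, 81, 82], [82, 81, 82], [83, 82, 83], [81, 80, 80], [84, 76, 77], [91, 64, 66], [97, 46, 41], [102, 31, 32], [106, 39, 37], [107, 54, 52], [99, 68, 69], [89, 83, 83], [85, 83, 85], [86, 86, 87], [83, 83, 85], [87, 85, 85], [83, 84, 85]]
```

Emit:
carry_out --steps '[{"xyz": [0.004,-0.0036,0.03],"delta_rot": [0,0,0],"grip": 0},{"xyz": [0.004,-0.0036,0.06],"delta_rot": [0,0,0],"grip": 0},{"xyz": [0.004,-0.0036,0.09],"delta_rot": [0,0,0],"grip": 0},{"xyz": [0.004,-0.0036,0.115],"delta_rot": [0,0,0],"grip": 0},{"xyz": [0.004,-0.0036,0.127],"delta_rot": [0,0,0],"grip": 0},{"xyz": [0.004,-0.0036,0.127],"delta_rot": [0,0,0],"grip": 0},{"xyz": [0.004,-0.0036,0.127],"delta_rot": [0,0,0],"grip": 0},{"xyz": [0.004,-0.0036,0.127],"delta_rot": [0,0,0],"grip": 0}]'

```text
t: 12.43
tcp_pos: [0.522, 0.0294, 0.166]
eef_rot: [-3.14, -0.082, -0.002]
force: [-0.5, 0.1, -0.1]
gripper_width: 0.02
finger_force: 59.4
```

```bash
python3 - <<'E'
from h import *
im,ray,proj,o=shot('wrist','w6');print(o['tcp_pos'],o['eef_rot'],'hole',proj([.5193,.0274,.0613]))
M=Rn.from_rotvec(o['eef_rot']).as_matrix();print('tip pred',proj(o['tcp_pos']+M@[-.0018,0,.0898]))
toTool(o,[.5211,.0274,.1075])
i2,_,_,_=shot('scene');q=cv2.resize(i2[225:325,240:340],(400,400),interpolation=cv2.INTER_CUBIC)
w=cv2.resize(im[140:240,260:360],(400,400),interpolation=cv2.INTER_CUBIC)
cv2.imwrite('pics/c6.png',np.hstack([w,q])[:,:,::-1])
E
```

```text
[0.52198928 0.02935051 0.16599759] [-3.14044898e+00 -8.17096526e-02 -1.98187070e-03] hole [316.62963225 206.0766874 ]
tip pred [314.32940316 210.19672306]
tool axes x,y,z [[0.9986, 0.052, 0.0013], [0.052, -0.9986, -0.0], [0.0013, 0.0001, -1.0]]
xyz frac [-0.0021  0.0038  0.117 ]
```

View pics/c6.png

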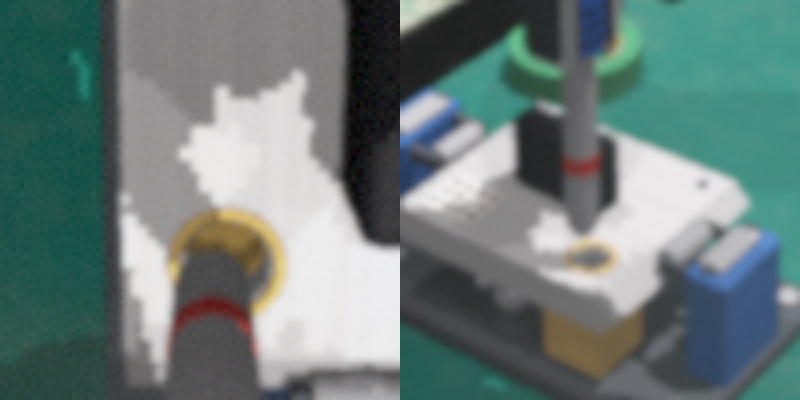

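Left crop: ring centre at full-frame about (317,206), pin tip centred at u≈314, so it is 1.9 mm too far to +y, as the pose reading also says. I'll correct that and start down.

Emit:
carry_out --steps '[{"xyz": [-0.0021,0.0038,0],"delta_rot": [0,0,0],"grip": 0},{"xyz": [-0.0021,0.0038,0.008],"delta_rot": [0,0,0],"grip": 0},{"xyz": [-0.0021,0.0038,0.012],"delta_rot": [0,0,0],"grip": 0},{"xyz": [-0.0021,0.0038,0.012],"delta_rot": [0,0,0],"grip": 0},{"xyz": [-0.0021,0.0038,0.012],"delta_rot": [0,0,0],"grip": 0}]'

```text
t: 12.95
tcp_pos: [0.5202, 0.0273, 0.159]
eef_rot: [-3.14, -0.082, 0.001]
force: [-0.2, 0.3, -1.6]
gripper_width: 0.0203
finger_force: 59.4
```

```bash
python3 - <<'E'
from h import *
o=arm.get_obs();print(o['tcp_pos'],o['eef_rot']);toTool(o,[.5211,.0274,.1078])
E
```

```text
[0.52018757 0.02728155 0.15902724] [-3.14049120e+00 -8.18545152e-02  7.41099978e-04]
tool axes x,y,z [[0.9986, 0.0521, -0.0005], [0.0521, -0.9986, -0.0], [-0.0005, 0.0, -1.0]]
xyz frac [ 1.900e-03 -1.000e-04  1.025e-01]
```

Emit:
carry_out --steps '[{"xyz": [0.0015,0,0.005],"delta_rot": [0,0,0],"grip": 0},{"xyz": [0.0015,0,0.01],"delta_rot": [0,0,0],"grip": 0},{"xyz": [0.0015,0,0.016],"delta_rot": [0,0,0],"grip": 0},{"xyz": [0.0015,0,0.022],"delta_rot": [0,0,0],"grip": 0},{"xyz": [0.0015,0,0.03],"delta_rot": [0,0,0],"grip": 0},{"xyz": [0.0015,0,0.03],"delta_rot": [0,0,0],"grip": 0},{"xyz": [0.0015,0,0.03],"delta_rot": [0,0,0],"grip": 0}]'

```text
t: 13.53
tcp_pos: [0.5208, 0.0274, 0.1439]
eef_rot: [-3.14, -0.082, 0.001]
force: [-0.2, -1.1, -0.3]
gripper_width: 0.0194
finger_force: 59.4
```

Emit:
carry_out --steps '[{"xyz": [0,0,0.01],"delta_rot": [0,0,0],"grip": 0},{"xyz": [0,0,0.02],"delta_rot": [0,0,0],"grip": 0},{"xyz": [0,0,0.03],"delta_rot": [0,0,0],"grip": 0},{"xyz": [0,0,0.038],"delta_rot": [0,0,0],"grip": 0},{"xyz": [0,0,0.046],"delta_rot": [0,0,0],"grip": 0},{"xyz": [0,0,0.054],"delta_rot": [0,0,0],"grip": 0},{"xyz": [0,0,0.06],"delta_rot": [0,0,0],"grip": 0},{"xyz": [0,0,0.066],"delta_rot": [0,0,0],"grip": 0},{"xyz": [0,0,0.07],"delta_rot": [0,0,0],"grip": 0},{"xyz": [0,0,0.074],"delta_rot": [0,0,0],"grip": 0},{"xyz": [0,0,0.074],"delta_rot": [0,0,0],"grip": 0}]'

```text
t: 14.45
tcp_pos: [0.5219, 0.0275, 0.1079]
eef_rot: [3.14, 0.082, 0.002]
force: [-0.7, -0.6, 3.4]
gripper_width: 0.0198
finger_force: 59.9
```

Bottomed at the expected height (TCP 0.108). Now I'll release and lift away.

Emit:
carry_out --steps '[{"xyz": [0,0,0],"delta_rot": [0,0,0],"grip": 1},{"xyz": [0,0,0],"delta_rot": [0,0,0],"grip": 1},{"xyz": [0,0,0],"delta_rot": [0,0,0],"grip": 1},{"xyz": [0,0,0],"delta_rot": [0,0,0],"grip": 1},{"xyz": [0,0,0],"delta_rot": [0,0,0],"grip": 1},{"xyz": [0,0,0],"delta_rot": [0,0,0],"grip": 1},{"xyz": [0,0,-0.05],"delta_rot": [0,0,0],"grip": 1},{"xyz": [0,0,-0.12],"delta_rot": [0,0,0],"grip": 1},{"xyz": [0,0,-0.2],"delta_rot": [0,0,0],"grip": 1},{"xyz": [0,0,-0.26],"delta_rot": [0,0,0],"grip": 1},{"xyz": [0,0,-0.26],"delta_rot": [0,0,0],"grip": 1},{"xyz": [0,0,-0.26],"delta_rot": [0,0,0],"grip": 1}]'

```text
t: 15.45
tcp_pos: [0.5225, 0.0273, 0.2393]
eef_rot: [3.14, 0.081, 0.007]
force: [0.5, -0.1, -0.1]
gripper_width: 0.0852
finger_force: 0.0
```

```bash
python3 - <<'E'
from h import *
im,ray,proj,o=shot('wrist');print(o['t'],o['tcp_pos'],'head top pred',proj([.5193,.0274,.136]))
hsv=cv2.cvtColor(im,cv2.COLOR_RGB2HSV);k=((hsv[...,0]>100)&(hsv[...,0]<125)&(hsv[...,1]>130));k[:150]=0;k[260:]=0
for s,c,l in blobs(k,100):print(s,c,ray(*c,.136))
i2,_,p2,_=shot('scene');print('head mid pred',p2([.5193,.0274,.123]))
q=cv2.resize(i2[225:325,215:355],(560,400),interpolation=cv2.INTER_CUBIC)
cv2.imwrite('pics/c7.png',np.hstack([im[0:400,200:440],q])[:,:,::-1])
E
```

```text
15.45 [0.52253059 0.0273426  0.23933294] head top pred [313.83793186 207.53115094]
[301 188  26  37 686] [313.74781341 204.91399417] [0.52136854 0.02757699 0.136     ]
[322 222  43  28 510] [342.48823529 234.58431373] [0.49850274 0.00388364 0.136     ]
head mid pred [287.11052576 258.11858837]
```

View pics/c7.png

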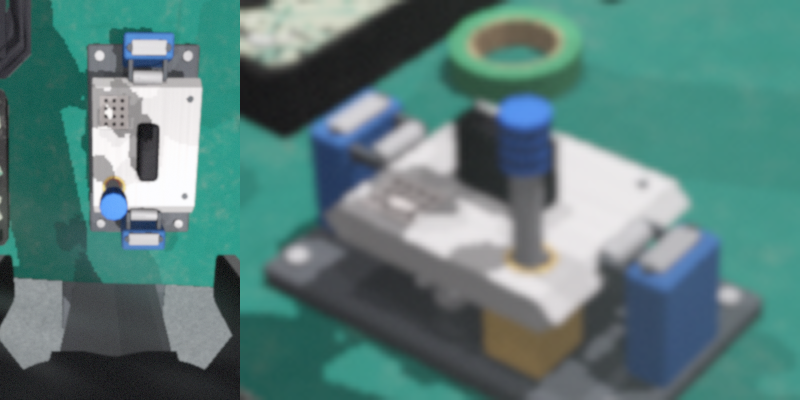

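The red band is gone, the pin stands upright in the ring at the predicted position, and the plate is level under both rollers. I'm handing in.

```bash
python3 -c "
from rig import arm
print(arm.job_done())"
```

```text
the job is handed in; nothing more can be done
None
```

I seated the plate on the three-ball mount, pushed the gauge pin to the bottom of the well and released both; the job was handed in at about 15.5 s of the 58 s, and no verdict was shown.

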